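# Load the tasting drawer and bolt it in

### The arm

A 6-joint arm with a two-finger parallel gripper is mounted at the origin on the work surface. World frame = base frame: x ahead of the robot, y to its left, z up, the work surface at z = 0. Lengths are in mm, angles in rad, forces in N, time in s.
With the tool pointing down it reaches from about 275 to 825 mm from the base axis. Payload 5.2 kg.
Tool frame: the origin (TCP) lies at the very end of the fingers, on their centre line; the grasp point (between the pads) lies 19 mm behind it; z points along the fingers, y is the direction in which the jaws open and shut (so a half turn about z gives the same grasp; the last joint's range is limited). The gripper opens to 93 mm and grips with 3 to 60 N. Pads are 15 mm wide; open, the fingers measure 128 mm over their backs; the gripper's body (75 mm by 188 mm) begins 65 mm behind the grasp point.
Start: joints at [-1.339, 0.259, 1.535, -0, 1.348, -0.203], TCP at [231.696, -498.82, 218.653] pointing down, gripper open.
Joint ranges: [-3.14, 3.14], [-0.91, 2.08], [0.19, 2.58], [-1.22, 4.36], [0.22, 2.71], [-3.12, 3.12]. Speed limits (rad/s): [2.57, 2.57, 3.14, 3.14, 3.14, 3.14].

### API

Orientations are given as [roll, pitch, yaw] about the fixed x, y, z axes, in that order (R = Rz(yaw) Ry(pitch) Rx(roll)).
In Python, from bench import robot gives the robot as it stands. The module is installed in compiled form; this text tells all that it offers. Calls block until the motion is done:
- robot.move_ptp(position, orientation): joint-space move of the TCP to a pose.
- robot.move_linear(position, ori=None, speed=150, f_stop=None): straight line of the TCP; ori=None keeps the orientation; speed is the mean speed in mm/s. With f_stop (N) it stops when the force on the tool has changed by that much, and returns True; else False.
- robot.move_j(angles): joint-space move.
- robot.move_gripper(opening): opening from 0.0 (shut) to 1.0 (fully open); the grip force is fixed at half the most; returns when the fingers have stopped.
- robot.sleep(seconds).
- robot.inverse_kinematics(position, orientation): joint angles nearest the present ones, or None.
- robot.get_image(name): name is "scene" or "side" or "wrist"; returns a dict with "img" (480x640x3 uint8, blue, green, red), "fovy" (degrees; the focal length in pixels is half the picture's height over the tangent of half this angle, whatever the lens; pixels are square), "cx", "cy" (the principal point, pixels), "k1" (the pictures are not rectified: a ray, as slopes to the right and down, at radius r is drawn at 1 + k1 r^2 times it, then the intrinsics apply), "eye" and "orientation" of the camera in the world. Camera axes: x right, y down, z forward; pixel columns grow to the right and rows downward; lengths in mm; the calibration is good to about 2 mm. A picture is of the moment at which its call begins. There is no depth.
A pose or a line that the arm cannot do raises robot.MotionError and nothing moves.
- robot.hand_in(): hands the job in, once; it reports no verdict.
Readings, each from a call of its own:
- robot.current_t(): time.
- robot.current_qpos(): joint angles.
- robot.current_joint_vel(): joint speeds.
- robot.current_joint_efforts(): joint torques, N m.
- robot.current_tcp_pos(): TCP position.
- robot.current_eef_rot(): TCP orientation.
- robot.current_contact_force(): force on the tool from outside, world axes, zero at the start.
- robot.current_ft_torque(): the same for the moment, N m.
- robot.current_gripper_width(): opening from 0.0 (shut) to 1.0 (fully open).
Only numpy, scipy, OpenCV 4.12 (cv2) and the standard library are available. Lean on these libraries where they do the work, as an engineer would, in place of code of your own. Each camera call takes 0.05 s, during which the arm holds its last target. There are 200 camera calls.

### The job

Get the chocolate stall's tasting drawer put away: slide the bolt aside from the mouth of the white case, slide the drawer into the case without forcing it until it is fully home and flush with the mouth, then slide the bolt back all the way across the mouth. Feel for the opening rather than ramming the drawer against the case, and leave the bowl, the jar and the scoop where they are.

Things in the scene. Friction and masses are not known exactly. Their poses are not given: they have to be found in the camera images.
- drawer: Loose open-topped wooden drawer with chocolates fixed in it, lying flat: 150 mm long (x), 56 wide (y), 36 tall, walls 5, about 0.2 kg, square ends, both alike (either may go in first). Origin: centre of its underside. Grip it across its width near one end: only the part outside the case can be held, so push the last stretch.
- stand: Fixed wooden plate, 12 mm thick, with the white case and the bolt on it. Origin: its underside (on the counter), on the centre line, in the plane of the case's mouth. x points into the case, y to the side where the bolt opens, z up. Plate: x -65 to 170, y -60 to 130 mm. Pushing the drawer against case, plate or bolt with over 70 N is forcing; once in, it slides with 1 to 3 N.
- mouth (a point): Nominal centre of the case's mouth: on the stand's centre line, 36.5 mm above the counter. The case is screwed on through long slots: it sits fixed, square to the stand, but up to 5 mm to either side (stand's y) of this point, different each time and NOT measured: find it by touch or sight. Opening 58.5 wide, 40.5 mm tall, no bevel; side walls 8 thick.
- home (a point): Nominal centre of the case's floor: 75 mm inside the mouth, 16 mm above the counter. The drawer's origin comes here (but for the case's sideways offset) when it is home against the case's closed back, its outer end flush with the mouth. The case is 150 mm long inside, its roof's outer face 63 mm above the counter.
- bolt (a joint): Slide bolt before the mouth, in m: 0 = fully across, 0.09 = fully aside, along the stand's y; stays where left (2.5 N friction). Starts at 0 to 0.025, in the way. Its stop block is 30 mm wide (y), spans stand x -14 to -4 mm, its top 46 mm above the counter; it can pass only when the drawer does not stick out. From 0.06 on it clears the drawer in every case.
- bolt_top (a point): Centre of the top of the bolt's black upright grip post: 14 x 14 mm, top 64.5 mm above the counter, on a low steel foot whose top is 21.5 mm above the counter. It stands at stand x = -43 mm, at y = the bolt's joint value, 34 mm before the middle of the stop block. Pinch it across y.
- bowl: Round steel bowl, 110 mm across, 55 mm tall, a bystander. Origin: centre of its underside.
- jar: Amber glass jar with steel cap, 70 mm across, 100 mm tall, a bystander. Origin: centre of its underside.
- scoop: Steel sweet scoop with a round black handle, 190 mm long, 56 mm wide, 30 mm tall, a bystander. Origin: on its underside, 110 mm from the handle's end; x points from handle to blade.
There are look-alikes about, which are no part of the job. What is shaped like the drawer but purple is not meant.

How it is judged (in metres and radians):
On the way, in this order (a step that is already met when the one before it is completed fails the run):
1. the bolt is slid aside, out of the mouth (value of joint bolt above 0.036 m), for 0.1 s.
2. the drawer is fully home in the case (x of drawer in the frame of stand between 0.0715 and 0.0785 m and y of drawer in the frame of stand between -0.009 and 0.009 m and height (world z) of drawer between 0.013 and 0.021 m), for 0.2 s.
At the end, for the whole second after the job is handed in: The drawer lies upright inside the case, fully home (outer end within 3.5 mm of flush with the mouth), at rest, and the bolt is back across the mouth (within 6 mm of its closed end) (all of step 2 and angle between the x axis of drawer and the x axis of stand, either way round below 0.06 rad and angle between drawer's own z axis and vertical below 0.06 rad and value of joint bolt below 0.006 m and linear speed of drawer below 0.01 m/s); the robot touches nothing.
It fails at once if the drawer is forced against the case, plate or bolt (more than 70 N) (contact force between drawer and stand above 70 N).
It fails at once if the drawer is tipped over (angle between drawer's own z axis and vertical above 0.7 rad).
It fails at once if the bowl, jar or scoop is moved (more than 20 mm) (distance of any of bowl, jar, scoop from where it was at the start of the episode above 0.02 m).
It also fails if it takes over 72 s, if anything falls off the work surface, if the arm or the gripper's body presses on something with over 40 N, if the wrist force passes 120 N, or if a joint passes its speed limit or range.

## Working session

There is one attempt and no reset: what is moved stays moved. The work goes in short steps, each a Python script; the robot and the scene stay as the last script left them, time stands still between calls to the robot, and variables do not carry over. Pictures are saved under pics/ and viewed, about 8 in all and at most 12, crops included, and the job is handed in when it is done.

```bash
ls; mkdir -p pics
cat > h.py <<'E'
import numpy as np, cv2
from bench import robot
from scipy.spatial.transform import Rotation as R
def snap(n,f):
    d=robot.get_image(n); cv2.imwrite(f'pics/{f}.png',d['img']); 
    np.save(f'pics/{f}.npy',{k:v for k,v in d.items() if k!='img'},allow_pickle=True); return d
def load(f): return np.load(f'pics/{f}.npy',allow_pickle=True).item()
def K(d):
    f=240/np.tan(np.radians(d['fovy'])/2); return np.array([[f,0,d['cx']],[0,f,d['cy']],[0,0,1.]])
def rot(d):
    o=np.array(d['orientation'],float)
    return o if o.shape==(3,3) else R.from_euler('xyz',o).as_matrix()
def pix(d,uv,z):
    dist=np.array([d['k1'],0,0,0,0.])
    n=cv2.undistortPoints(np.array(uv,float).reshape(-1,1,2),K(d),dist).reshape(-1,2)
    r=np.c_[n,np.ones(len(n))]@rot(d).T; e=np.array(d['eye'],float)
    z=np.broadcast_to(z,len(n)); return e+r*((z-e[2])/r[:,2])[:,None]
def proj(d,P):
    Rm=rot(d); p=(np.array(P,float).reshape(-1,3)-np.array(d['eye']))@Rm
    return cv2.projectPoints(p,np.zeros(3),np.zeros(3),K(d),np.array([d['k1'],0,0,0,0.]))[0].reshape(-1,2)
E
python3 - <<'E'
from h import *
for n in ('scene','side','wrist'):
    d=snap(n,n+'0'); print(n,{k:v for k,v in d.items() if k!='img'})
E
```

```text
pics
scene {'fovy': 42.82266830766942, 'cx': 321.54474450825796, 'cy': 225.19691947147686, 'k1': 0.0017410615210705191, 'eye': array([1214.53955397, -766.48983432,  898.45817342]), 'orientation': array([-2.27511798,  0.01266339,  0.69539305])}
side {'fovy': 57.51647795397931, 'cx': 320.5947767296723, 'cy': 242.67191544048515, 'k1': -0.10631978645558506, 'eye': array([ 501.8004829 , -705.77055001,  509.50775101]), 'orientation': array([-2.1456964 , -0.01869939, -0.07317358])}
wrist {'fovy': 59.3152456721365, 'cx': 321.03008236552273, 'cy': 238.79525629210687, 'k1': -0.015262811630690843, 'eye': array([ 291.33016518, -470.332773  ,  384.4037154 ]), 'orientation': array([ 2.90137100e+00,  1.22535742e-03, -1.13642441e+00])}
```

View pics/scene0.png

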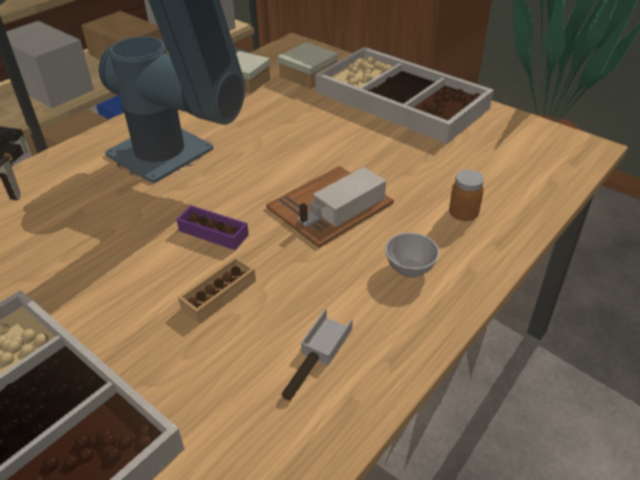

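View pics/side0.png

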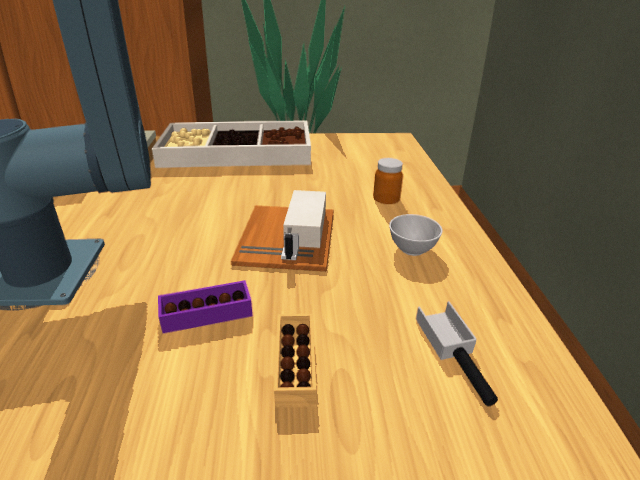

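The scene view shows the stand at around (330,205). The side view has the wooden drawer at around (296,360), the purple look-alike at (205,305), and the stand's mouth facing the side camera with the bolt post at (290,245). Next I'll get rough positions and close wrist views.

Run:
```python
from h import *
np.set_printoptions(precision=1,suppress=True)
s=load('side0'); w=load('wrist0')
print('drawer top corners',pix(s,[(281,317),(310,317),(277,390),(316,390)],36))
print('plate top corners',pix(s,[(256,207),(334,209),(327,268),(234,264)],12))
print('post top',pix(s,[(291,230)],64.5))
c=load('scene0'); print('scene: post',pix(c,[(304,206)],64.5),'plate',pix(c,[(341,168),(392,201),(267,206),(319,242)],12))
print(robot.current_eef_rot())
Rt=R.from_euler('xyz',robot.current_eef_rot()).as_matrix()
print('cam in tool',Rt.T@(w['eye']-robot.current_tcp_pos()),'\n',Rt.T@rot(w))
```

```text
drawer top corners [[ 485.8 -189.9   36. ]
 [ 531.5 -192.2   36. ]
 [ 480.5 -331.3   36. ]
 [ 531.8 -334.    36. ]]
plate top corners [[424.5 222.6  12. ]
 [609.9 205.1  12. ]
 [573.  -30.4  12. ]
 [393.6  -9.   12. ]]
post top [[505.8  26.8  64.5]]
scene: post [[506.2   6.   64.5]] plate [[433.3 228.5  12. ]
 [609.6 198.3  12. ]
 [394.6   0.5  12. ]
 [569.2 -19.3  12. ]]
[-3.1 -0.   0.4]
cam in tool [  66.    -0.5 -166.4] 
 [[-0.  -1.  -0.2]
 [ 1.  -0.   0. ]
 [-0.  -0.2  1. ]]
```

Run:
```python
from h import *
d=[np.pi,0,1.43]
robot.move_ptp([508,-215,200],d); a=snap('wrist','wd')
robot.move_ptp([515,110,200],d); b=snap('wrist','ws')
print(robot.current_t(),robot.current_qpos())
cv2.imwrite('pics/both.png',cv2.resize(np.vstack([a['img'],b['img']]),None,fx=.62,fy=.62))
```

```text
2.9583 [-3.78633935e-03  2.30569520e-01  1.61915255e+00 -4.81345896e-04
  1.29171182e+00  1.38778878e-01]
```

View pics/ws.png

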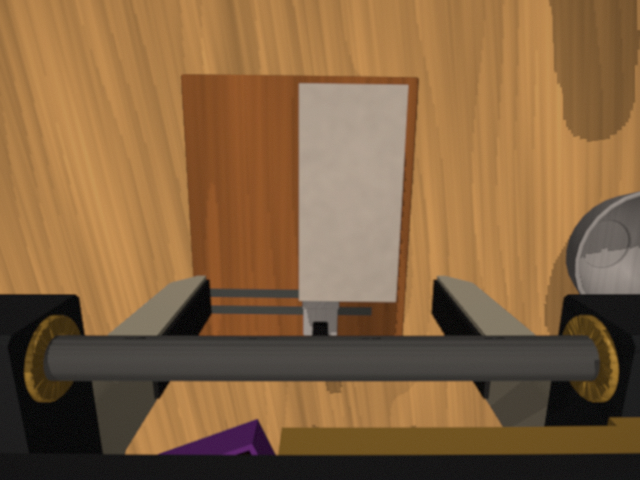

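View pics/wd.png

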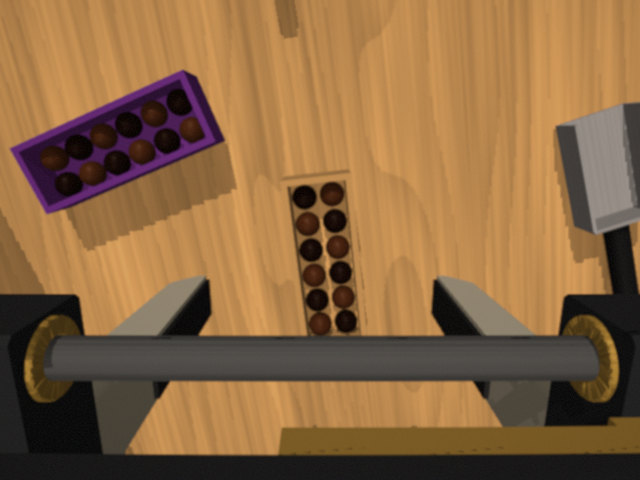

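Wrist view 1: case roof corners are at (298,84), (408,85), (396,302) and (299,301), with plate back corners at (182,75) and (418,78) and the post at (321,328). Wrist view 2: the drawer's far top edge runs from (283,179) to (350,172), its right side goes to (366,325), and its rear is hidden by the gripper.

Run:
```python
from h import *
np.set_printoptions(precision=1,suppress=True)
b=load('ws'); a=load('wd'); s=load('side0')
roof=pix(b,[(298,84),(408,85),(396,302),(299,301)],63); print('roof',roof)
pl=pix(b,[(182,75),(418,78)],12); print('plate back',pl)
ang=lambda v:np.degrees(np.arctan2(v[1],v[0]))
print('roof left/right/front/back ang',ang(roof[0]-roof[3]),ang(roof[1]-roof[2]),ang(roof[3]-roof[2])-90,ang(roof[0]-roof[1])-90, 'plate',ang(pl[0]-pl[1])-90)
print(np.linalg.norm(roof[0]-roof[1]),np.linalg.norm(roof[2]-roof[3]),np.linalg.norm(roof[0]-roof[3]),np.linalg.norm(pl[0]-pl[1]))
dr=pix(a,[(283,179),(350,172),(366,325)],36); print('drawer',dr,ang(dr[1]-dr[2]),ang(dr[0]-dr[1])-90,np.linalg.norm(dr[0]-dr[1]))
# post/plate front from side
print(pix(s,[(327,268),(234,264)],12))
# overlay crops
img=cv2.imread('pics/ws.png')[60:340,160:440]; i2=cv2.imread('pics/wd.png')[150:350,240:400]
i3=cv2.imread('pics/side0.png')[185:410,225:345]
cv2.imwrite('pics/c1.png',np.hstack([cv2.resize(i3,(320,600),interpolation=3),cv2.resize(i2,(480,600),interpolation=3)]))
```

```text
roof [[514.3 210.3  63. ]
 [588.5 199.1  63. ]
 [564.5  42.7  63. ]
 [490.7  54.2  63. ]]
plate back [[422.5 236.2  12. ]
 [607.6 207.4  12. ]]
roof left/right/front/back ang 81.39027200365962 81.28928033723884 81.18469985483475 81.40675364018034 plate 81.13457087225243
75.0166629955504 74.73826910440856 157.92295620935153 187.2890009214676
drawer [[ 483.2 -179.1   36. ]
 [ 535.6 -181.1   36. ]
 [ 532.9 -311.1   36. ]] 88.7804721366503 87.74458869217932 52.490980111167
[[573.  -30.4  12. ]
 [393.6  -9.   12. ]]
```

View pics/c1.png

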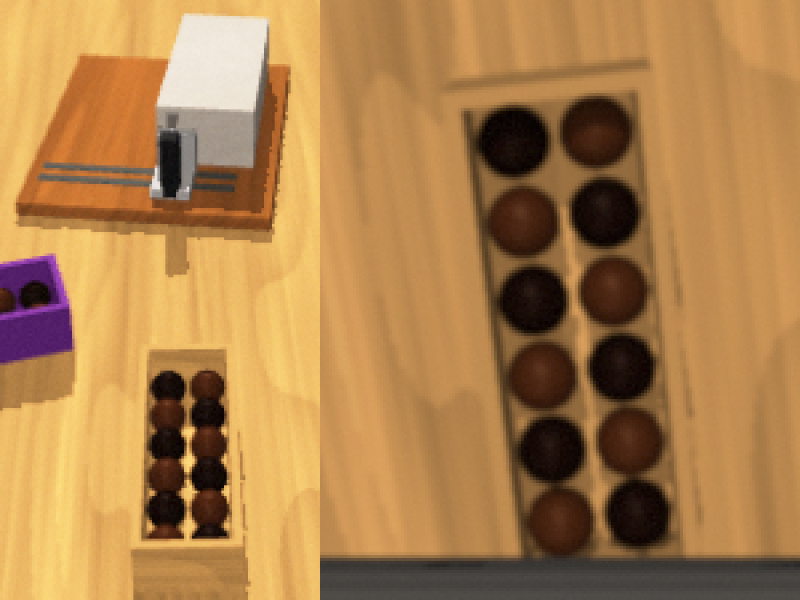

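Run:
```python
from h import *
np.set_printoptions(precision=1,suppress=True)
a=load('wd'); s=load('side0')
ang=lambda v:np.degrees(np.arctan2(v[1],v[0]))
i=pix(a,[(287.3,186.7),(345.7,180.7),(360.7,335),(308.3,335)],36)
print('inner',i,np.linalg.norm(i[0]-i[1]),ang(i[0]-i[3]),ang(i[1]-i[2]),ang(i[0]-i[1])-90)
print('base?',pix(a,[(281.7,178.3),(348.3,170.7)],0))
f=8/3
S=lambda x,y:(225+x*120/320,185+y*225/600)
o=pix(s,[S(148,350),S(227,350),S(243,543),S(133,545)],36); print('side outer',o, ang(o[0]-o[3]),ang(o[1]-o[2]),np.linalg.norm(o[0]-o[1]),np.linalg.norm(o[2]-o[3]),np.linalg.norm(o[0]-o[3]))
# model fit check: draw
```

```text
inner [[ 485.6 -185.5   36. ]
 [ 531.5 -187.4   36. ]
 [ 527.3 -319.7   36. ]
 [ 482.9 -313.3   36. ]] 45.95490167657969 88.8040686119717 88.19720838313353 87.67261972461
base? [[ 478.5 -181.5    0. ]
 [ 536.3 -183.2    0. ]]
side outer [[ 485.  -188.1   36. ]
 [ 531.8 -190.4   36. ]
 [ 532.2 -331.8   36. ]
 [ 477.7 -330.1   36. ]] 87.03401472922579 90.13321991966164 46.869533888025224 54.52502839255606 142.2252552928382
```

```bash
cat >> h.py <<'E'
A=np.radians(81.3); EX=np.array([np.cos(A),np.sin(A),0]); EY=np.array([-np.sin(A),np.cos(A),0])
O=np.array([523.9,48.3,0]); DN=[np.pi,0,A]
def st(x,y,z): return O+x*EX+y*EY+[0,0,z]
def ins(p): v=np.array(p)-O; return np.array([v@EX,v@EY,v[2]])
E
python3 - <<'E'
from h import *
np.set_printoptions(precision=1,suppress=True)
print('post',[ins(p) for p in pix(load('ws'),[(320.5,322),(320.5,330)],64.5)], ins(pix(load('side0'),[(289.5,234)],64.5)[0]), ins(pix(load('scene0'),[(304,206)],64.5)[0]))
y=ins(pix(load('ws'),[(320.5,328)],64.5)[0])[1]
robot.move_gripper(0.6)
robot.move_ptp(st(-43,y,110),DN)
print(robot.move_linear(st(-43,y,31),speed=60,f_stop=8), robot.current_tcp_pos())
robot.move_gripper(0.0)
print('w',robot.current_gripper_width()*93, robot.current_contact_force())
print(robot.move_linear(st(-43,87,31),speed=60,f_stop=25), ins(robot.current_tcp_pos()), robot.current_contact_force(), robot.current_t(),y)
robot.move_gripper(0.6); robot.move_linear(st(-43,87,120)); print(robot.current_contact_force())
E
```

```text
post [array([-15.9,  17. ,  64.5]), array([-22.6,  17. ,  64.5])] [-39.   15.5  64.5] [-44.5  11.1  64.5]
False [501.    8.3  31.4]
w 13.48658616409396 [-1.4  0.2  0.9]
False [-42.9  87.5  30.9] [-1.   3.5  1.3] 7.8667 16.9779147508902
[-1.8 -1.1 -0.3]
```

Run:
```python
from h import *
np.set_printoptions(precision=2,suppress=True)
robot.move_gripper(0.0)
r={}
for sgn in (1,-1):
    robot.move_ptp(st(25,sgn*72-3.7,100),DN); robot.move_linear(st(25,sgn*72-3.7,40),speed=150)
    hit=robot.move_linear(st(25,sgn*48-3.7,40),speed=25,f_stop=4)
    p=ins(robot.current_tcp_pos()); print(hit,p,robot.current_contact_force()); r[sgn]=p[1]
    robot.move_linear(st(25,sgn*72-3.7,40)); robot.move_linear(st(25,sgn*72-3.7,100),speed=200)
print('centre',(r[1]+r[-1])/2,'half',(r[1]-r[-1])/2-37.25,robot.current_t())
robot.move_gripper(1.0)
d=np.radians(88.3); e=np.array([np.cos(d),np.sin(d),0]); c=np.array([506.4,-256.5,0]); g=c-40*e
robot.move_ptp(g+[0,0,110],[np.pi,0,d])
print(robot.move_linear(g+[0,0,11],speed=90,f_stop=6))
robot.move_gripper(0.0); print('w',robot.current_gripper_width()*93,robot.current_contact_force(),robot.current_t())
snap('side','side1')
```

```text
True [24.97 50.01 39.56] [-0.65  0.53 -0.54]
True [ 25.02 -55.78  39.96] [ 0.95 -0.74  1.48]
centre -2.8878538381977457 half 15.643185373008095 15.5083
False
w 55.7369234508947 [-0.31 -0.28  1.22] 20.2917
```

Run:
```python
from h import *
np.set_printoptions(precision=2,suppress=True)
p=robot.current_tcp_pos(); robot.move_linear([p[0],p[1],75],speed=100)
print('w',robot.current_gripper_width()*93,robot.current_contact_force())
robot.move_ptp(st(-140,-2.9,75),DN); robot.move_linear(st(-140,-2.9,29.3),speed=80)
snap('side','side2')
hit=robot.move_linear(st(-100,-2.9,29.3),speed=25,f_stop=7)
print(hit,ins(robot.current_tcp_pos()),robot.current_contact_force(),robot.current_ft_torque(),robot.current_t())
i=snap('side','side3')['img']; cv2.imwrite('pics/c3.png',cv2.resize(i[150:330,200:400],None,fx=3,fy=3,interpolation=3))
```

```text
w 55.49420712175955 [-0.55  0.11 -2.39]
False [-100.14   -2.92   29.31] [ 1.69  0.13 -1.87] [-0.07 -0.05  0.04] 24.4917
```

View pics/c3.png

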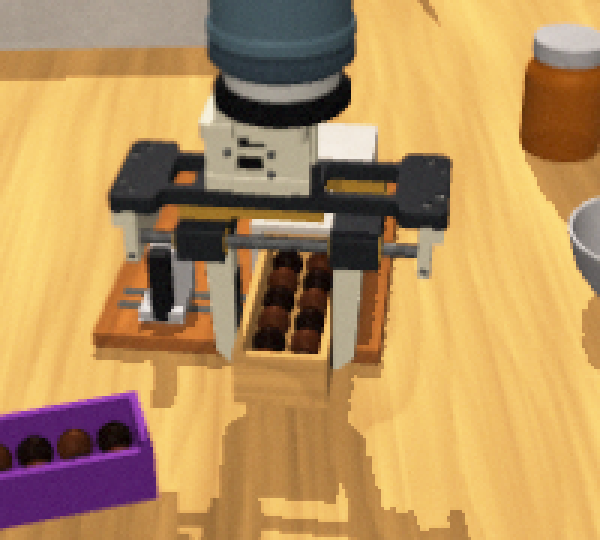

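The drawer's front end appears to be about 15 mm inside the mouth, with no contact force so far. The bolt post is clear on the left at crop (165,285).

Run:
```python
from h import *
np.set_printoptions(precision=2,suppress=True)
hit=robot.move_linear(st(-20,-2.9,29.3),speed=40,f_stop=10)
print(hit,ins(robot.current_tcp_pos()),robot.current_contact_force(),robot.current_ft_torque(),robot.current_t())
if not hit:
    robot.move_linear(st(-20,-2.9,28.0),speed=20,f_stop=8)
    robot.move_gripper(0.8); print(robot.current_contact_force())
    robot.move_linear(st(-20,-2.9,90),speed=120)
    robot.move_gripper(0.0)
    robot.move_ptp(st(-85,-2.9,90),DN); robot.move_linear(st(-85,-2.9,30),speed=120)
    hit=robot.move_linear(st(-30,-2.9,30),speed=40,f_stop=8)
    print(hit,ins(robot.current_tcp_pos()),robot.current_contact_force(),robot.current_t())
i=snap('side','side4')['img']; cv2.imwrite('pics/c4.png',cv2.resize(i[150:330,200:400],None,fx=3,fy=3,interpolation=3))
```

```text
False [-20.17  -2.93  29.29] [ 0.35 -0.67 -2.32] [-0.15 -0.05 -0.02] 26.6917
[-0.07 -0.35  0.17]
False [-29.91  -2.67  29.83] [-0.12  0.42  0.43] 31.9167
```

View pics/c4.png

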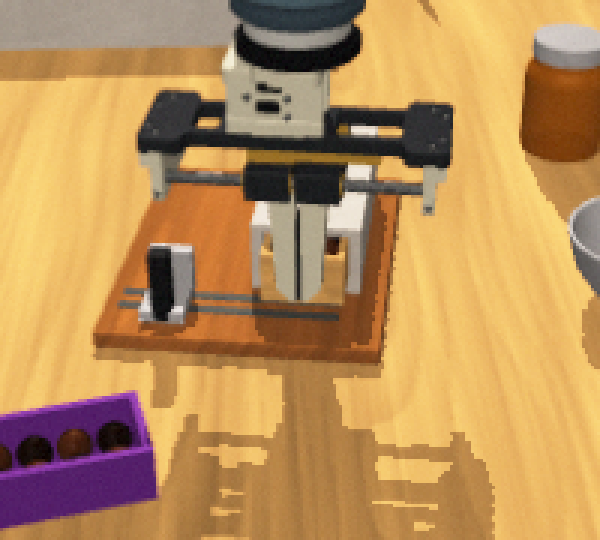

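The shut fingers are pushing centrally on the drawer's end at crop (300,275), with about 20 mm left to go. I'll push on until it meets the case's back.

Run:
```python
from h import *
np.set_printoptions(precision=2,suppress=True)
hit=robot.move_linear(st(-1,-2.9,30),speed=20,f_stop=14)
print(hit,ins(robot.current_tcp_pos()),robot.current_contact_force(),robot.current_t())
robot.move_linear(st(-60,-2.9,30),speed=120); robot.move_linear(st(-60,-2.9,110),speed=200)
robot.move_ptp(st(-150,-2.9,200),DN)
w=snap('wrist','w5')['img']
i=snap('side','side5')['img']; cv2.imwrite('pics/c5.png',np.hstack([cv2.resize(i[190:290,220:350],(400,308),interpolation=3),cv2.resize(w[:308*3//4*2,120:],(400,308))]))
print(robot.current_t())
```

```text
True [-8.51 -2.7  29.78] [ 0.6  -2.49  1.04] 33.0333
34.8333
```

View pics/c5.png

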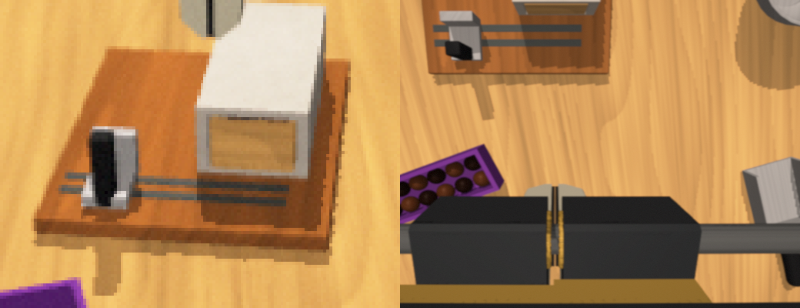

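The drawer's end sits flush in the mouth at left crop (250,140), and the push stopped firmly at stand x of about 0. Next I'll close the bolt.

Run:
```python
from h import *
np.set_printoptions(precision=2,suppress=True)
robot.move_gripper(0.6)
robot.move_ptp(st(-43,87.5,110),DN)
print(robot.move_linear(st(-43,87.5,31),speed=70,f_stop=8))
robot.move_gripper(0.0); print('w',robot.current_gripper_width()*93)
robot.move_linear(st(-43,12,31),speed=60,f_stop=25)
hit=robot.move_linear(st(-43,-8,31),speed=20,f_stop=15)
print(hit,ins(robot.current_tcp_pos()),robot.current_contact_force(),robot.current_gripper_width()*93,robot.current_t())
robot.move_gripper(0.6); robot.move_linear(st(-43,ins(robot.current_tcp_pos())[1],120),speed=150)
robot.move_ptp(st(-150,-2.9,200),DN)
w=snap('wrist','w6')['img']
i=snap('side','side6')['img']; cv2.imwrite('pics/c6.png',np.hstack([cv2.resize(i[190:290,220:350],(400,308),interpolation=3),cv2.resize(w[:150,120:400],(400,308),interpolation=3)]))
print(robot.current_t())
```

```text
False
w 14.141026629293453
True [-43.24   1.28  30.99] [-1.36 -0.03  6.21] 13.660190032241447 40.6333
42.9167
```

View pics/c6.png

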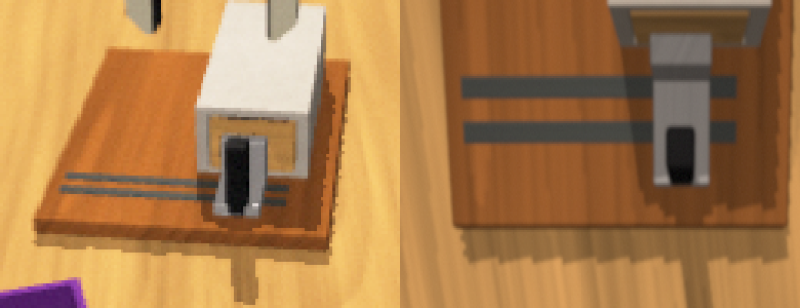

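The bolt is across: its foot is centred at right-crop x≈682, and stand y=0 works out to x≈681.5. The drawer is still flush and the gripper is clear of everything.

Run:
```python
from h import *
robot.hand_in(); print(robot.current_t(),robot.current_contact_force())
```

```text
the job is handed in; nothing more can be done
the job is handed in; nothing more can be done
```

The drawer is home in the case, the bolt is back across the mouth, and the job is handed in. The robot's clock was at 42.9 s of the 72 s allowed; the hand-in gave no verdict.

- **Bolt aside:** I slid the bolt to about 87 mm.
- **Finding the mouth:** I touched both sides of the case lightly. Its centre is 2.9 mm to the −y side of the stand's line; the camera had said 3.7 mm, and I used the touch result.
- **Drawer in:** It went in without touching the mouth edges hard enough to stop the move. I then let go and pushed its end with the shut fingers until it met the back, stopping at a 14 N change in force.
- **Bolt back:** I slid it across until it hit its end stop, at a 15 N change in force.

**Last checks:**
- The pictures show the drawer flush with the mouth.
- The bolt's post reads about 0 mm in the final picture. The arm read 1.3 mm at the stop; the 1.3 mm difference is within the 2 mm camera calibration and under the 6 mm limit.
- The gripper was clear of everything.
- I never moved near the bowl, jar or scoop, but I didn't measure their positions again at the end.

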